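# Put the battery pack on charge

### The job

Put the small battery pack that lies on the bench on charge: set it down gently on the charger's bed, slide it nose first under the two rail lips until it is fully home against the end stop and the spring catch has clicked in behind, and let go. It takes a firm push of about two kilograms; while sliding never load the charger with more than about five kilograms (50 N), and leave the other things on the bench where they are.

Things in the scene. Friction and masses are not known exactly. Their poses are not given: they have to be found in the camera images.
- charger: Slide-in battery charger on a plywood board 230 x 150 x 12 mm, fixed to the bench. Origin: centre of the board's underside; x: slide-in direction, z up. The grey and black dock (195 x 110 mm) is screwed on through slotted lugs, so the dock with its rails, catch and stop sits up to 6 mm either way along x of the nominal places given here. Bed 44 mm above the bench, nominally from x = -90 to 70 mm.
- charger_mouth (a point): Nominal point on the bed midway between the front ends of the two side rails, 12 mm ahead of the charger's origin, same axes. From here to the stop (58 mm) the rails stand 53 mm apart and grey lips overhang inwards to 39 mm apart, underside 6.8, top 10.8 mm above the bed. The 7 mm before is a lead-in rising to 12 mm. Guide walls 6 mm high flare out to 76 mm apart 74 mm before it.
- charger_seat (a point): Nominal place (6 mm either way along x) of the pack's centre point when fully home; charger's axes. 22 mm ahead of the charger's origin, 79 mm above the bench (35 mm above the bed). A pack with its centre 78 mm short of this stands on the open bed clear of the lips. Play under the lips: 1.5 mm each way sideways, 1.8 mm up. Keep fingers over 11 mm above the bed here.
- charger_catch (a point): Nominal top rear edge of the sprung steel catch in the bed: 14 mm wide, 4 mm proud, ramp towards the mouth, upright face behind. The pack's catch bar rides over it from 18 to 10 mm short of home, resisting with 6 to 13 N including friction; plain sliding takes 2 to 5 N (more if pressed down). Only at home does it snap up behind the bar and hold the pack about 1 mm off the stop.
- charger_stop (a point): Nominal middle of the end stop's face, 9 mm above the bed, with a sprung brass contact block 4 mm proud. It pushes back with 4 to 6 N over the last 4 mm before home, on top of friction; then the stop (a housing 35 mm long, 34 mm high, 'dock_c9' in the rules) is solid: some 20 N of push there seats it surely. A pack let go before the catch has snapped is pushed back out about 4 mm.
- pack_center (a point): Middle of the body of the small loose battery pack (0.34 to 0.46 kg, grey, black rails underneath, standing on its rails on the bench); 35 mm above its underside. x: towards its nose, which goes in first. Body 96 (x) x 60 (y) x 44 mm, from 13 to 57 mm above the underside; grip across the 60 mm width, about its middle.
- pack_nose (a point): Nose end of the pack's underside, 48 mm ahead of its centre. From here 70 mm back run the rails: two flanges, 50 mm over all and 5 mm high, that go under the lips, below a neck 36 mm wide; the last 26 mm at the tail overhang freely. A catch bar crosses between the flanges 40 to 46 mm behind the nose.
- pack: The same small battery pack as a whole; origin at the middle of its underside, axes as for its centre point. On top, a black panel towards the nose and a row of four gauge dots near the tail. It starts with its nose away from the robot, turned up to 0.8 rad either way.
- drill: Cordless drill, grey and black, lying on its side, about 175 x 175 x 60 mm; bystander. Origin under its motor housing.
- big_pack: Larger battery pack of another kind, 122 x 76 x 60 mm, its rails upwards; bystander. Origin at the middle of its underside.
- tape_measure: Black tape measure lying flat, 72 x 66 x 36 mm; bystander. Origin at the middle of its underside.
- tub: White screw-top tub, 80 mm across, 85 mm high; bystander. Origin at the middle of its underside.
Things that resemble listed ones, but are neither listed nor needed, are in the scene too. Leave any blue, red or turquoise look-alike of the pack alone.

How it is judged:
On the way:
1. the pack is flat on the bed with the nose of its rails under the lips, not yet home (x of pack_center in the frame of charger_seat between -0.048 and -0.009 m and y of pack_center in the frame of charger_seat between -0.004 and 0.004 m and z of pack_center in the frame of charger_seat between -0.004 and 0.004 m and x of pack_nose in the frame of charger_seat above -0.004 m).
At the end, for the whole second after the job is handed in: The pack sits in the charger with its nose within 2.5 mm of the end stop, 3 mm sideways and in height, 0.08 rad in line with it, let go and at rest; charger never loaded above 50 N in sliding or 100 N ever; nothing else moved over 20 mm (x of dock_c9 in the frame of pack between 0.064 and 0.068 m and y of pack_center in the frame of charger_seat between -0.003 and 0.003 m and z of pack_center in the frame of charger_seat between -0.003 and 0.003 m and angle between the x axis of pack_center and the x axis of charger_seat, either way round below 0.08 rad and linear speed of pack below 0.01 m/s and x of pack_nose in the frame of charger_seat above 0.035 m); the robot touches nothing.
It fails at once if the charger is loaded with more than 50 N in all while the pack is under the lips (contact force between anything else and charger above 50 N and x of pack_center in the frame of charger_seat above -0.068 m and distance between pack_center and charger_seat below 0.07 m).
It fails at once if the charger is struck with more than 100 N at any time (contact force between anything else and charger above 100 N).
It fails at once if another thing on the bench is moved more than 20 mm (distance of any of drill, big_pack, tape_measure, tub from where it was at the start of the episode above 0.02 m).
It also fails if it takes over 72 s, if anything falls off the work surface, if the arm or the gripper's body presses on something with over 40 N, if the wrist force passes 120 N, or if a joint passes its speed limit or range.

### The arm

A 7-joint arm with a two-finger parallel gripper is mounted at the origin on the work surface. World frame = base frame: x ahead of the robot, y to its left, z up, the work surface at z = 0. Lengths are in m, angles in rad, forces in N, time in s.
With the tool pointing down it reaches from about 0.425 to 0.925 m from the base axis. Payload 6.8 kg.
Tool frame: the origin (TCP) lies between the finger pads; the fingertips stand r.tcp_to_tips ahead of it and the grasp point (between the pads) lies 3 mm ahead of it (r.tcp_to_tips is the distance from the TCP to the fingertips, in m); z points along the fingers, y is the line along which they close (so a half turn about z gives the same grasp; the last joint's range is limited). The gripper opens to 85 mm and grips with 20 to 120 N. Pads are 22 mm wide; open, the fingers measure 114 mm over their backs; the gripper's body (76 mm by 85 mm) begins 54 mm behind the grasp point. The pads swing forward as they close: fully open they stand 13 mm farther back than shut.
Start: joints at [1.196, 0.477, 0.022, 1.555, -0.011, 1.109, -0.083], TCP at [0.178, -0.651, 0.253] pointing down, gripper open.
Joint ranges: [-2.96, 2.96], [-0.34, 2.1], [-1.41, 1.46], [0.24, 2.44], [-1.37, 4.51], [0.17, 1.92], [-2.96, 2.96]. Speed limits (rad/s): [2.39, 2.39, 3.14, 3.14, 3.14, 3.14, 3.14].

### API

Orientations are given as a rotation vector (axis times angle).
In Python, from bench import r gives the robot as it stands. The module is installed in compiled form; this text tells all that it offers.
- The arm moves only by the tool step_arm, never from a script. Its argument "moves" is a list of rows, each an object of numbers: "rx", "ry", "rz": the turn, a rotation vector about the tool's x, y, z in degrees; "dx", "dy", "dz": the shift along the tool's x, y, z in mm; "gripper": the opening, from -1 (shut) to 1 (fully open). In form: [{"rx": .., "ry": .., "rz": .., "dx": .., "dy": .., "dz": .., "gripper": ..}, ...]. A call has 1 to 20 rows; each row shifts and turns the commanded pose from where the row before left it, along the tool's axes as they then stand; what a row does not reach is not made up. A row lasts 1/8 s, in which the tool goes at most 62.5 mm and 10.7 degrees, less where a joint would pass 70% of its speed; a pose out of reach is approached as far as the arm can. A call is refused whole if a number of a shift passes 62.5 or a number of a turn 10.7, either way. A call with a gripper value outside its range is refused whole. The fingers move at their own pace and stop on an object; "grip_force" is the grip in N (left out, the last holds). Time passes only in rows, so rows that do not move let the fingers close. It gives the time, the measured TCP pose, the force, the opening and the grip force at its end, in the units of the state.
- r.get_obs(): the state, without advancing time (a new reading comes with each control period).
- r.grab_frame(name): name is "scene" or "top"; returns the picture (400x640x3 uint8, blue, green, red); there is no depth.
- r.camera_info(name): a dict with "mtx" (3x3 intrinsics, pixels), "rvec" (rotation vector, rad) and "tvec" (3), from world to camera coordinates, as OpenCV has them. Camera axes: x right, y down, z forward; pixel columns grow to the right and rows downward; lengths in m; the calibration is good to about 2 mm. A picture is of the moment at which its call begins. camera_info takes no time and is no camera call.
- r.hand_in(): hands the job in; it is judged then, once.
The state is a dict: "clock": time; "joints": joint angles; "qvel": joint speeds; "tau": joint torques, N m; "tcp_pos": TCP position; "orientation": TCP orientation; "contact_force": force on the tool from outside, world axes, zero at the start; "moment": the same for the moment, N m; "grip_width": finger opening in m; "gripper_force": force on a finger pad.
Only numpy, scipy, OpenCV 4.12 (cv2) and the standard library are available. Lean on these libraries where they do the work, as an engineer would, in place of code of your own. Each camera call takes 0.05 s, during which the arm holds its last target. There are 200 camera calls.

## Working session

There is one attempt and no reset: what is moved stays moved. The work goes in short steps, Python scripts to look and compute and a tool call to move; the robot and the scene stay as the last step left them, time stands still between calls to the robot, and variables do not carry over. Pictures are saved under pics/ and viewed, at most 10 in all, crops included, and the job is handed in when it is done.

Besides the shell and the picture viewer there is one more tool, called after "Emit:" by a JSON object that holds its "op" and its "data". step_arm: Moves the arm, as the interface text tells. Its arguments: {"type":"object","properties":{"moves":{"type":"array","items":{"type":"object","properties":{"rx":{"type":"number"},"ry":{"type":"number"},"rz":{"type":"number"},"dx":{"type":"number"},"dy":{"type":"number"},"dz":{"type":"number"},"gripper":{"type":"number"}}}},"grip_force":{"type":"number"}},"required":["moves"]}

```bash
mkdir -p pics; python3 - <<'E'
from bench import r
import cv2
for n in("scene","top"):
    f=r.grab_frame(n); cv2.imwrite(f"pics/{n}0.png",f)
    c=r.camera_info(n); R=cv2.Rodrigues(c["rvec"])[0]; print(n,c["mtx"],(-R.T@c["tvec"].reshape(3)),R)
o=r.get_obs(); print(o,r.tcp_to_tips)
E
```

```text
scene [[370.01039905   0.         319.03015724]
 [  0.         370.01039905 197.58674097]
 [  0.           0.           1.        ]] [ 1.45101817 -0.15840992  0.70055644] [[ 0.1953112   0.98057456 -0.01808509]
 [ 0.54869077 -0.12453551 -0.82669786]
 [-0.81289112  0.15154023 -0.56235539]]
top [[371.20645873   0.         315.69051933]
 [  0.         371.20645873 204.01533624]
 [  0.           0.           1.        ]] [0.44609828 0.02012269 1.15004033] [[ 0.01224149 -0.99975508  0.01843685]
 [-0.99173085 -0.01449477 -0.12751401]
 [ 0.12775002 -0.01672343 -0.9916654 ]]
{'clock': 0.1, 'joints': array([ 1.19589444,  0.47772702,  0.02232967,  1.55634087, -0.0115246 ,
        1.10931369, -0.08312858]), 'qvel': array([-0.00105219, -0.00186257,  0.00089194, -0.00218908,  0.00086294,
        0.00026531, -0.00047131]), 'tau': array([ 5.11355727e-03, -5.97756600e+01,  1.61387008e+00, -2.81957030e+01,
        1.28680863e-02,  4.95324988e-03, -5.20682829e-05]), 'tcp_pos': array([ 0.17783691, -0.65063535,  0.25242118]), 'orientation': array([-3.11206493e+00, -4.17620238e-01,  4.91471003e-04]), 'contact_force': array([-0.39723861, -0.1122422 ,  0.37624736]), 'moment': array([-0.0313676 ,  0.00265923,  0.00278696]), 'gripper_force': 0.0, 'grip_width': 0.08503598909910151} 0.022
```

View pics/scene0.png

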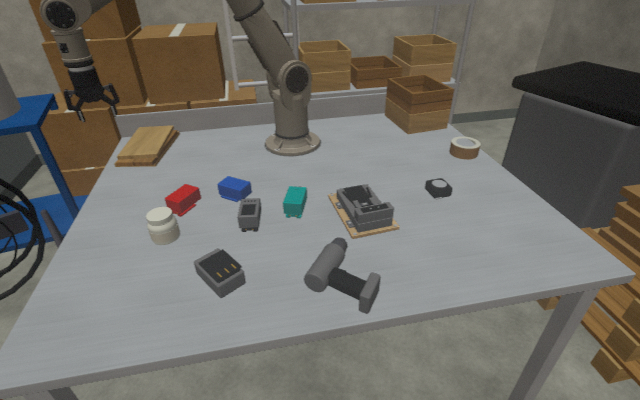

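View pics/top0.png

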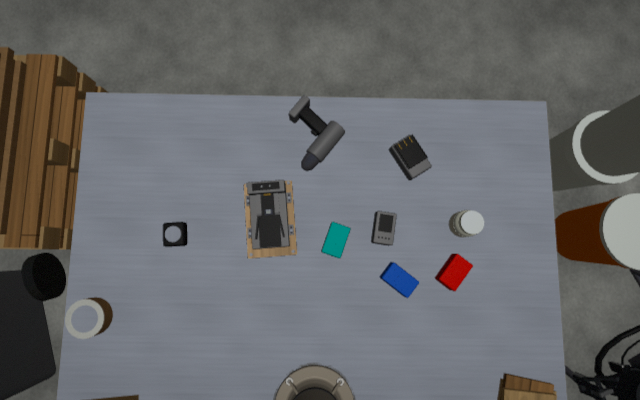

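The scene view shows the grey pack near (250,213) and the charger near (365,208). In the top view the pack is at (384,228), with its dark panel and nose up and its dots at the bottom. The charger is at (270,218), with its stop at the top at (268,186). I'll crop in for detail.

```bash
cat > h.py <<'E'
from bench import r
import cv2, numpy as np
def ray(n,uv,z):
    "pixels (N,2) -> world points on plane z"
    c=r.camera_info(n); R=cv2.Rodrigues(c["rvec"])[0]; o=-R.T@np.ravel(c["tvec"])
    p=cv2.undistortPoints(np.float64(uv).reshape(-1,1,2),c["mtx"],None).reshape(-1,2)
    d=np.c_[p,np.ones(len(p))]@R
    return o+d*((z-o[2])/d[:,2])[:,None]
def proj(n,P):
    c=r.camera_info(n); return cv2.projectPoints(np.float64(P).reshape(-1,1,3),c["rvec"],c["tvec"],c["mtx"],None)[0].reshape(-1,2)
E
python3 - <<'E'
import cv2,numpy as np
t=cv2.imread("pics/top0.png")
a=cv2.resize(t[172:264,236:306],None,fx=6,fy=6,interpolation=cv2.INTER_CUBIC)
b=cv2.resize(t[202:252,364:406],None,fx=8,fy=8,interpolation=cv2.INTER_CUBIC)
m=np.zeros((552,770,3),np.uint8); m[:a.shape[0],:a.shape[1]]=a; m[:b.shape[0],430:430+b.shape[1]]=b
cv2.imwrite("pics/crop0.png",m)
from h import *
print(ray("top",[(384,228)],.057),ray("top",[(270,218)],.044))
E
```

```text
[[ 0.51840839 -0.20104409  0.057     ]] [[0.54452867 0.13727504 0.044     ]]
```

View pics/crop0.png

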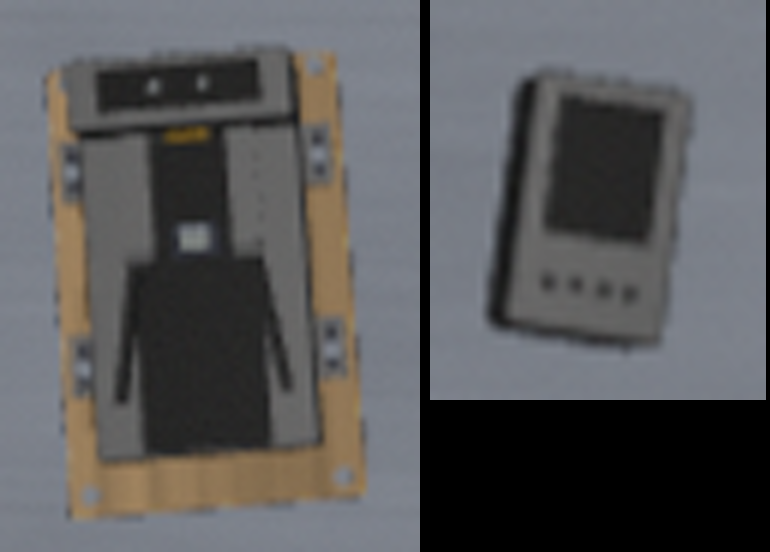

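The pack crop shows a light grey top, about (540,70) to (662,345), with its nose up and turned clockwise slightly. The charger crop shows the board corners (48,72), (335,52), (365,492), (72,518), the catch at (193,237) and the stop face near y=125. Next I measure both with masks.

```bash
python3 - <<'E'
from h import *
t=cv2.imread("pics/top0.png").astype(int)
def comp(mask,c):
    n,l,s,_=cv2.connectedComponentsWithStats(mask.astype(np.uint8),connectivity=4)
    k=l[c[1],c[0]]; return (l==k).astype(np.uint8)
def rect(m,z,nm):
    c=np.vstack(cv2.findContours(m,cv2.RETR_EXTERNAL,cv2.CHAIN_APPROX_NONE)[0]).reshape(-1,2)
    h=cv2.convexHull(c.astype(np.float32))
    P=ray("top",h.reshape(-1,2),z)[:,:2]
    (x,y),wh,a=cv2.minAreaRect((P*1000).astype(np.float32)); print(nm,x,y,wh,a, m.sum())
b,g,rd=t[...,0],t[...,1],t[...,2]
print("bench",t[245,360],"packgrey",t[233,375],t[237,384],"black",t[220,386],"wood",t[250,262])
neutral=(b-rd<14)
rect(comp(neutral&(rd>70),(384,236)) if (neutral&(rd>70))[236,384] else comp(neutral&(rd>70),(380,234)),.057,"pack top")
rect(comp(neutral,(386,220)),.05,"pack all")
w=((rd-b)>25).astype(np.uint8); w[:, :236]=0;w[:,306:]=0;w[:172]=0;w[264:]=0
rect(w,.012,"board")
# hand-read crop points (6x)
q=lambda L:(np.array(L)+.5)/6-.5+[236,172]
for nm,L,z in [("boardcorners",[(48,72),(335,52),(365,492),(72,518)],.012),("stop top",[(65,60),(290,48),(295,120),(75,130)],.078),
 ("lipL",[(150,135),(158,252)],.0548),("lipR",[(227,130),(237,250)],.0548),("catch",[(193,224),(193,250)],.046),("bedend",[(100,460),(322,442)],.044),("bedblack",[(145,450),(270,447)],.044)]:
    print(nm,(ray("top",q(L),z)[:,:2]*1000).round(1).tolist())
E
```

```text
bench [137 127 123] packgrey [97 97 98] [94 95 96] black [36 37 39] wood [ 84 114 139]
pack top 518.9779052734375 -199.84620666503906 (75.46862030029297, 110.30374908447266) 85.794921875 486
pack all 520.4456787109375 -196.07395935058594 (88.63736724853516, 108.49541473388672) 81.30958557128906 851
board 545.2864379882812 141.78726196289062 (227.473876953125, 149.43861389160156) 5.165480136871338 995
boardcorners [[653.3, 225.4], [666.2, 77.4], [440.1, 57.6], [425.3, 204.9]]
stop top [[647.4, 205.5], [655.1, 96.1], [619.5, 92.9], [612.9, 199.4]]
lipL [[614.6, 166.1], [556.3, 160.4]]
lipR [[617.7, 128.0], [557.9, 121.5]]
catch [[571.5, 144.5], [558.5, 144.2]]
bedend [[454.3, 187.0], [464.5, 78.2]]
bedblack [[459.4, 165.1], [461.7, 103.7]]
```

Emit:
{"op": "step_arm", "data": {"moves": [{"dx":32,"dy":-24.4},{"dx":32,"dy":-24.4},{"dx":32,"dy":-24.4},{"dx":32,"dy":-24.4},{"dx":32,"dy":-24.4},{"dx":32,"dy":-24.4},{"dx":32,"dy":-24.4},{"dx":32,"dy":-24.4},{"dx":32,"dy":-24.4},{"dx":32,"dy":-24.4},{"dx":32,"dy":-24.4},{"dx":32,"dy":-24.4},{"dx":32,"dy":-24.4},{"dx":32,"dy":-24.4},{"rz":7.5},{"rz":7.5},{"rz":7.3},{},{}]}}

```text
invalid input at $.moves[0]: expected keys rx, ry, rz, dx, dy, dz, gripper
```

```bash
python3 - <<'E'
from h import *
o=r.get_obs(); print(o["tcp_pos"],o["clock"]); R=cv2.Rodrigues(o["orientation"])[0]; print(np.degrees(np.arctan2(R[1,0],R[0,0])),R[2])
s=cv2.imread("pics/scene0.png"); f=r.grab_frame("scene"); g=cv2.resize(f[110:250,180:310],None,fx=4,fy=4,interpolation=cv2.INTER_CUBIC)
g0=cv2.resize(s[190:240,225:275],None,fx=5,fy=5,interpolation=cv2.INTER_CUBIC)
m=np.zeros((560,780,3),np.uint8); m[:,:520]=g; m[:250,525:775]=g0
cv2.imwrite("pics/c1.png",m)
E
```

```text
[ 0.17783691 -0.65063535  0.25242118] 0.1
15.286175311809316 [-9.32473748e-05 -1.65880238e-03 -9.99998620e-01]
```

View pics/c1.png

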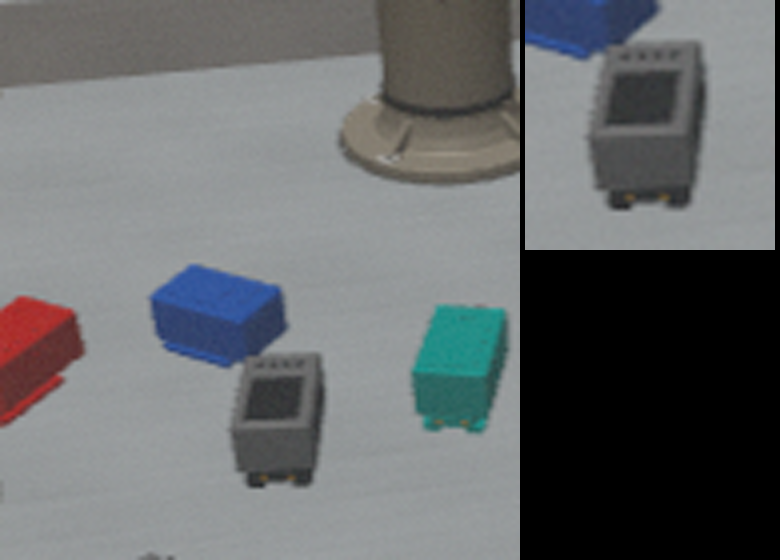

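All keys are required, so the arm has not moved. The picture shows the pack unobstructed; its top corners in the right-hand crop are (608,42), (702,40), (690,138), (590,133).

Emit:
{"op": "step_arm", "data": {"moves": [{"rx":0,"ry":0,"rz":0,"dx":32,"dy":-24.4,"dz":0,"gripper":1},{"rx":0,"ry":0,"rz":0,"dx":32,"dy":-24.4,"dz":0,"gripper":1},{"rx":0,"ry":0,"rz":0,"dx":32,"dy":-24.4,"dz":0,"gripper":1},{"rx":0,"ry":0,"rz":0,"dx":32,"dy":-24.4,"dz":0,"gripper":1},{"rx":0,"ry":0,"rz":0,"dx":32,"dy":-24.4,"dz":0,"gripper":1},{"rx":0,"ry":0,"rz":0,"dx":32,"dy":-24.4,"dz":0,"gripper":1},{"rx":0,"ry":0,"rz":0,"dx":32,"dy":-24.4,"dz":0,"gripper":1},{"rx":0,"ry":0,"rz":0,"dx":32,"dy":-24.4,"dz":0,"gripper":1},{"rx":0,"ry":0,"rz":0,"dx":32,"dy":-24.4,"dz":0,"gripper":1},{"rx":0,"ry":0,"rz":0,"dx":32,"dy":-24.4,"dz":0,"gripper":1},{"rx":0,"ry":0,"rz":0,"dx":32,"dy":-24.4,"dz":0,"gripper":1},{"rx":0,"ry":0,"rz":0,"dx":32,"dy":-24.4,"dz":0,"gripper":1},{"rx":0,"ry":0,"rz":0,"dx":32,"dy":-24.4,"dz":0,"gripper":1},{"rx":0,"ry":0,"rz":0,"dx":32,"dy":-24.4,"dz":0,"gripper":1},{"rx":0,"ry":0,"rz":7.5,"dx":0,"dy":0,"dz":0,"gripper":1},{"rx":0,"ry":0,"rz":7.5,"dx":0,"dy":0,"dz":0,"gripper":1},{"rx":0,"ry":0,"rz":7.3,"dx":0,"dy":0,"dz":0,"gripper":1},{"rx":0,"ry":0,"rz":0,"dx":0,"dy":0,"dz":0,"gripper":1}]}}

```text
clock: 2.4
tcp_pos: [0.5199, -0.2034, 0.2531]
orientation: [3.136, -0.19, -0.001]
contact_force: [0.5, -0.3, 1.2]
grip_width: 0.0851
gripper_force: 0.0
```

```bash
python3 - <<'E'
from h import *
qs=(np.array([(83,42),(177,40),(165,138),(65,133)])+.5)/5-.5+[225,190]
S=ray("scene",qs,.057)*1000
qt=(np.array([(110,70),(262,92),(232,345),(75,322)])+.5)/8-.5+[364,202]
T=ray("top",qt,.057)*1000
print("scene",S[:,:2].round(1).tolist(),S.mean(0)); print("top",T[:,:2].round(1).tolist(),T.mean(0))
o=r.get_obs(); R=cv2.Rodrigues(o["orientation"])[0]; print(o["tcp_pos"]*1000,o["clock"],np.degrees(np.arctan2(R[1,0],R[0,0])))
E
```

```text
scene [[469.4, -221.5], [480.2, -164.0], [580.1, -177.5], [562.6, -234.1]] [ 523.07310499 -199.27114481   57.        ]
top [[570.7, -181.7], [563.3, -238.3], [469.7, -225.7], [477.4, -168.0]] [ 520.26893448 -203.41518482   57.        ]
[ 519.88915223 -203.41028202  253.08125128] 2.4 -6.941510360553767
```

Emit:
{"op": "step_arm", "data": {"moves": [{"rx":0,"ry":0,"rz":0.9,"dx":1,"dy":-1.5,"dz":40,"gripper":1},{"rx":0,"ry":0,"rz":0,"dx":0,"dy":0,"dz":40,"gripper":1},{"rx":0,"ry":0,"rz":0,"dx":0,"dy":0,"dz":40,"gripper":1},{"rx":0,"ry":0,"rz":0,"dx":0,"dy":0,"dz":30,"gripper":1},{"rx":0,"ry":0,"rz":0,"dx":0,"dy":0,"dz":20,"gripper":1},{"rx":0,"ry":0,"rz":0,"dx":0,"dy":0,"dz":20,"gripper":1},{"rx":0,"ry":0,"rz":0,"dx":0,"dy":0,"dz":13,"gripper":1},{"rx":0,"ry":0,"rz":0,"dx":0,"dy":0,"dz":10,"gripper":1},{"rx":0,"ry":0,"rz":0,"dx":0,"dy":0,"dz":0,"gripper":1}]}}

```text
clock: 3.52
tcp_pos: [0.521, -0.2021, 0.0399]
orientation: [-3.134, 0.216, 0.001]
contact_force: [0.3, 0.0, -0.2]
grip_width: 0.0854
gripper_force: 0.0
```

Emit:
{"op": "step_arm", "data": {"moves": [{"rx":0,"ry":0,"rz":0,"dx":0,"dy":0,"dz":0,"gripper":-1},{"rx":0,"ry":0,"rz":0,"dx":0,"dy":0,"dz":0,"gripper":-1},{"rx":0,"ry":0,"rz":0,"dx":0,"dy":0,"dz":0,"gripper":-1},{"rx":0,"ry":0,"rz":0,"dx":0,"dy":0,"dz":0,"gripper":-1},{"rx":0,"ry":0,"rz":0,"dx":0,"dy":0,"dz":0,"gripper":-1},{"rx":0,"ry":0,"rz":0,"dx":0,"dy":0,"dz":0,"gripper":-1},{"rx":0,"ry":0,"rz":0,"dx":0,"dy":0,"dz":0,"gripper":-1},{"rx":0,"ry":0,"rz":0,"dx":0,"dy":0,"dz":0,"gripper":-1}], "grip_force": 70}}

```text
clock: 4.53
tcp_pos: [0.5219, -0.2022, 0.0413]
orientation: [3.134, -0.216, 0.002]
contact_force: [-1.0, 0.7, 6.3]
grip_width: 0.0593
gripper_force: 76.7
```

Emit:
{"op": "step_arm", "data": {"moves": [{"rx":0,"ry":0,"rz":0,"dx":0,"dy":0,"dz":-15,"gripper":-1},{"rx":0,"ry":0,"rz":0,"dx":0,"dy":0,"dz":-35,"gripper":-1},{"rx":0,"ry":0,"rz":-6.5,"dx":0,"dy":0,"dz":-35,"gripper":-1},{"rx":0,"ry":0,"rz":-6.45,"dx":0,"dy":0,"dz":-15,"gripper":-1},{"rx":0,"ry":0,"rz":0,"dx":-0.3,"dy":-20,"dz":0,"gripper":-1},{"rx":0,"ry":0,"rz":0,"dx":-0.3,"dy":-34,"dz":0,"gripper":-1},{"rx":0,"ry":0,"rz":0,"dx":-0.3,"dy":-34,"dz":0,"gripper":-1},{"rx":0,"ry":0,"rz":0,"dx":-0.3,"dy":-34,"dz":0,"gripper":-1},{"rx":0,"ry":0,"rz":0,"dx":-0.3,"dy":-34,"dz":0,"gripper":-1},{"rx":0,"ry":0,"rz":0,"dx":-0.3,"dy":-34,"dz":0,"gripper":-1},{"rx":0,"ry":0,"rz":0,"dx":-0.3,"dy":-34,"dz":0,"gripper":-1},{"rx":0,"ry":0,"rz":0,"dx":-0.3,"dy":-34,"dz":0,"gripper":-1},{"rx":0,"ry":0,"rz":0,"dx":-0.3,"dy":-34,"dz":0,"gripper":-1},{"rx":0,"ry":0,"rz":0,"dx":-0.3,"dy":-34,"dz":0,"gripper":-1},{"rx":0,"ry":0,"rz":0,"dx":0,"dy":-13.5,"dz":0,"gripper":-1},{"rx":0,"ry":0,"rz":0,"dx":0,"dy":0,"dz":0,"gripper":-1},{"rx":0,"ry":0,"rz":0,"dx":0,"dy":0,"dz":0,"gripper":-1}]}}

```text
clock: 6.65
tcp_pos: [0.4882, 0.1342, 0.1399]
orientation: [3.138, 0.135, -0.001]
contact_force: [1.0, -0.7, -5.0]
grip_width: 0.0593
gripper_force: 76.8
```

```bash
python3 - <<'E'
from h import *
o=r.get_obs(); R=cv2.Rodrigues(o["orientation"])[0]; print(o["tcp_pos"]*1000,o["grip_width"],o["contact_force"],np.degrees(np.arctan2(R[1,0],R[0,0])),R[2])
t=r.grab_frame("top"); s=r.grab_frame("scene"); cv2.imwrite("pics/t2.png",t);cv2.imwrite("pics/s2.png",s)
a=cv2.resize(t[172:264,236:306],None,fx=5.5,fy=5.5,interpolation=cv2.INTER_CUBIC)
b=cv2.resize(s[140:240,325:405],None,fx=5,fy=5,interpolation=cv2.INTER_CUBIC)
m=np.zeros((510,790,3),np.uint8); m[:a.shape[0],:a.shape[1]]=a; m[:500,388:788]=b
cv2.imwrite("pics/c2.png",m)
E
```

```text
[488.2246608  134.19374255 139.94426975] 0.0592564299166139 [ 0.96154751 -0.68251675 -5.0174042 ] 4.916178474212499 [-9.54402585e-04  1.15465657e-03 -9.99998878e-01]
```

View pics/c2.png

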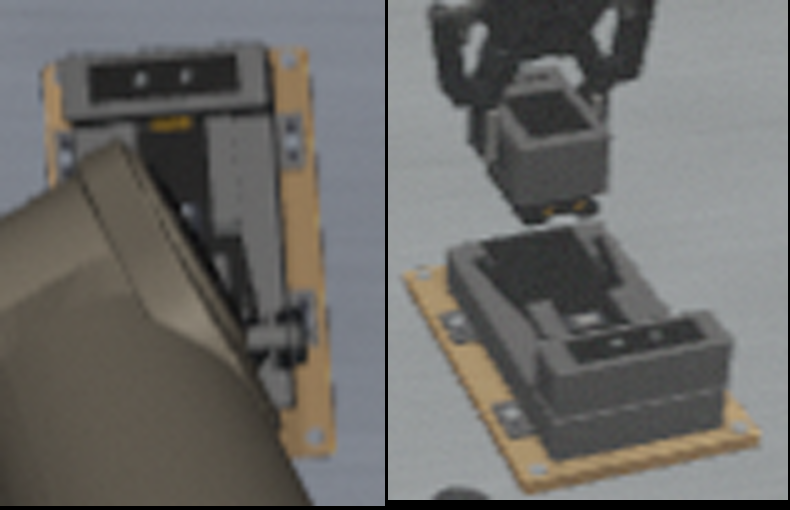

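The scene crop shows the pack held level over the bed. Its nose-face top edge runs from about (510,155) to (608,143), and the stop housing's top far edge from (541,372) to (730,345). I compare their midlines by ray casting.

```bash
python3 - <<'E'
from h import *
q=lambda L:(np.array(L)-[388,0]+.5)/5-.5+[325,140]
c=np.array([545.4,141.6]);a=np.radians(5.1);A=np.array([[np.cos(a),np.sin(a)],[-np.sin(a),np.cos(a)]])
for n,L,z in [("nose top",[(510,155),(608,143)],.1556),("tail-left top",[(488,98)],.1556),("nose rails bottom",[(527,222),(598,211)],.0986),("stop far",[(541,372),(730,345)],.078),("stop near",[(538,345),(712,312)],.078),
  ("board far corners",[(530,483),(758,432)],.012),("board near-left",[(404,272)],.012)]:
    P=ray("scene",q(L),z)[:,:2]*1000; print(n,P.round(1).tolist(),"charger:",((P-c)@A.T).round(1).tolist())
E
```

```text
nose top [[545.0, 101.4], [544.5, 161.3]] charger: [[-3.9, -40.0], [0.8, 19.7]]
tail-left top [[474.4, 106.4]] charger: [[-73.8, -28.7]]
nose rails bottom [[531.2, 117.4], [528.7, 163.3]] charger: [[-16.3, -22.8], [-14.7, 23.1]]
stop far [[653.7, 92.2], [652.5, 204.1]] charger: [[103.5, -58.8], [112.2, 52.7]]
stop near [[628.5, 97.6], [619.1, 205.6]] charger: [[78.9, -51.2], [79.1, 57.1]]
board far corners [[669.9, 83.6], [654.2, 227.4]] charger: [[118.9, -68.8], [116.0, 75.8]]
board near-left [[441.2, 60.0]] charger: [[-111.0, -72.0]]
```

Emit:
{"op": "step_arm", "data": {"moves": [{"rx":0,"ry":0,"rz":-0.2,"dx":0,"dy":-1.6,"dz":12,"gripper":-1},{"rx":0,"ry":0,"rz":0,"dx":0,"dy":0,"dz":15,"gripper":-1},{"rx":0,"ry":0,"rz":0,"dx":0,"dy":0,"dz":12,"gripper":-1},{"rx":0,"ry":0,"rz":0,"dx":0,"dy":0,"dz":6,"gripper":-1},{"rx":0,"ry":0,"rz":0,"dx":0,"dy":0,"dz":3,"gripper":-1},{"rx":0,"ry":0,"rz":0,"dx":0,"dy":0,"dz":1,"gripper":-1},{"rx":0,"ry":0,"rz":0,"dx":0,"dy":0,"dz":0,"gripper":-1}]}}

```text
clock: 7.62
tcp_pos: [0.4885, 0.1375, 0.0916]
orientation: [-3.138, -0.144, -0.001]
contact_force: [0.2, -0.3, -4.3]
grip_width: 0.0591
gripper_force: 76.8
```

Emit:
{"op": "step_arm", "data": {"moves": [{"rx":0,"ry":0,"rz":0,"dx":0,"dy":1.3,"dz":2,"gripper":-1},{"rx":0,"ry":0,"rz":0,"dx":0,"dy":0,"dz":1,"gripper":-1},{"rx":0,"ry":0,"rz":0,"dx":0,"dy":0,"dz":1,"gripper":-1},{"rx":0,"ry":0,"rz":0,"dx":0,"dy":0,"dz":0.5,"gripper":-1},{"rx":0,"ry":0,"rz":0,"dx":0,"dy":0,"dz":0,"gripper":-1}]}}

```text
clock: 8.25
tcp_pos: [0.4884, 0.1361, 0.0868]
orientation: [3.138, 0.144, -0.0]
contact_force: [-0.1, -0.9, -4.8]
grip_width: 0.0591
gripper_force: 76.8
```

Emit:
{"op": "step_arm", "data": {"moves": [{"rx":0,"ry":0,"rz":0,"dx":0,"dy":0,"dz":0.7,"gripper":-1},{"rx":0,"ry":0,"rz":0,"dx":0,"dy":0,"dz":0.6,"gripper":-1},{"rx":0,"ry":0,"rz":0,"dx":0,"dy":0,"dz":0,"gripper":-1}]}}

```text
clock: 8.62
tcp_pos: [0.4884, 0.1361, 0.0855]
orientation: [3.138, 0.144, -0.0]
contact_force: [-0.0, 0.3, -4.0]
grip_width: 0.0593
gripper_force: 76.8
```

Emit:
{"op": "step_arm", "data": {"moves": [{"rx":0,"ry":0,"rz":0,"dx":0,"dy":0,"dz":0.6,"gripper":-1},{"rx":0,"ry":0,"rz":0,"dx":0,"dy":0,"dz":0,"gripper":-1}]}}

```text
clock: 8.88
tcp_pos: [0.4884, 0.1361, 0.0853]
orientation: [3.138, 0.143, 0.0]
contact_force: [-2.5, -0.1, 3.9]
grip_width: 0.0591
gripper_force: 77.7
```

Emit:
{"op": "step_arm", "data": {"moves": [{"rx":0,"ry":0,"rz":0,"dx":2,"dy":0,"dz":-0.1,"gripper":-1},{"rx":0,"ry":0,"rz":0,"dx":2,"dy":0,"dz":0,"gripper":-1},{"rx":0,"ry":0,"rz":0,"dx":2,"dy":0,"dz":0,"gripper":-1},{"rx":0,"ry":0,"rz":0,"dx":2,"dy":0,"dz":0,"gripper":-1},{"rx":0,"ry":0,"rz":0,"dx":2,"dy":0,"dz":0,"gripper":-1}]}}

```text
clock: 9.5
tcp_pos: [0.4963, 0.137, 0.0853]
orientation: [3.137, 0.145, -0.006]
contact_force: [-10.2, -1.1, 12.3]
grip_width: 0.0595
gripper_force: 78.9
```

Emit:
{"op": "step_arm", "data": {"moves": [{"rx":0,"ry":0,"rz":0,"dx":0,"dy":0,"dz":-0.5,"gripper":-1},{"rx":0,"ry":0,"rz":0,"dx":2,"dy":0,"dz":0,"gripper":-1},{"rx":0,"ry":0,"rz":0,"dx":2,"dy":0,"dz":0,"gripper":-1},{"rx":0,"ry":0,"rz":0,"dx":2,"dy":0,"dz":0,"gripper":-1}]}}

```text
clock: 10.0
tcp_pos: [0.5046, 0.1375, 0.0854]
orientation: [-3.138, -0.143, -0.0]
contact_force: [-1.2, 0.2, -2.9]
grip_width: 0.059
gripper_force: 77.0
```

Emit:
{"op": "step_arm", "data": {"moves": [{"rx":0,"ry":0,"rz":0,"dx":2,"dy":0,"dz":0,"gripper":-1},{"rx":0,"ry":0,"rz":0,"dx":2,"dy":0,"dz":0,"gripper":-1},{"rx":0,"ry":0,"rz":0,"dx":2,"dy":0,"dz":0,"gripper":-1},{"rx":0,"ry":0,"rz":0,"dx":1,"dy":0,"dz":0,"gripper":-1}]}}

```text
clock: 10.5
tcp_pos: [0.5076, 0.1378, 0.0855]
orientation: [3.136, 0.144, -0.012]
contact_force: [-16.5, -2.3, 15.4]
grip_width: 0.0592
gripper_force: 78.9
```

```bash
python3 - <<'E'
from h import *
o=r.get_obs(); R=cv2.Rodrigues(o["orientation"])[0]; print(o["tcp_pos"]*1000,o["contact_force"],o["moment"],np.degrees(np.arctan2(R[1,0],R[0,0])),R[2])
s=r.grab_frame("scene"); cv2.imwrite("pics/s3.png",s)
cv2.imwrite("pics/c3.png",cv2.resize(s[150:240,325:405],None,fx=6.5,fy=6.5,interpolation=cv2.INTER_CUBIC))
E
```

```text
[507.60817536 137.79546523  85.53055871] [-16.52323658  -2.32990607  15.42042194] [-0.17446478  3.159986   -0.08650323] 5.263920550265758 [-0.00747017  0.00192773 -0.99997024]
```

View pics/c3.png

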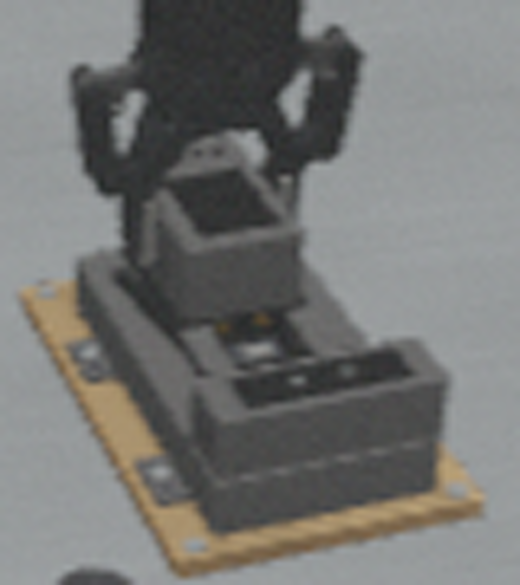

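Emit:
{"op": "step_arm", "data": {"moves": [{"rx":0,"ry":0,"rz":0,"dx":-3,"dy":0,"dz":-0.4,"gripper":-1},{"rx":0,"ry":0.3,"rz":0,"dx":-1,"dy":0,"dz":0,"gripper":-1},{"rx":0,"ry":0,"rz":0,"dx":0,"dy":0,"dz":0,"gripper":-1}]}}

```text
clock: 10.92
tcp_pos: [0.507, 0.1376, 0.0856]
orientation: [3.138, 0.143, 0.007]
contact_force: [-3.2, 0.1, -3.8]
grip_width: 0.0594
gripper_force: 76.9
```

Emit:
{"op": "step_arm", "data": {"moves": [{"rx":0,"ry":0,"rz":0,"dx":1,"dy":0,"dz":0,"gripper":-1},{"rx":0,"ry":0,"rz":0,"dx":1,"dy":0,"dz":0,"gripper":-1},{"rx":0,"ry":0,"rz":0,"dx":0,"dy":0,"dz":0,"gripper":-1}]}}

```text
clock: 11.3
tcp_pos: [0.5107, 0.1391, 0.0862]
orientation: [-3.136, -0.145, -0.012]
contact_force: [0.0, 2.8, -5.7]
grip_width: 0.0593
gripper_force: 76.8
```

Emit:
{"op": "step_arm", "data": {"moves": [{"rx":0,"ry":0,"rz":0,"dx":1.5,"dy":0,"dz":0,"gripper":-1},{"rx":0,"ry":0,"rz":0,"dx":1.5,"dy":0,"dz":0,"gripper":-1},{"rx":0,"ry":0,"rz":0,"dx":1.5,"dy":0,"dz":0,"gripper":-1},{"rx":0,"ry":0,"rz":0,"dx":0,"dy":0,"dz":0,"gripper":-1}]}}

```text
clock: 11.8
tcp_pos: [0.5136, 0.1393, 0.0859]
orientation: [-3.137, -0.145, -0.008]
contact_force: [-2.5, 5.1, -4.9]
grip_width: 0.0588
gripper_force: 76.8
```

Emit:
{"op": "step_arm", "data": {"moves": [{"rx":0,"ry":0,"rz":0,"dx":1.5,"dy":-0.3,"dz":0,"gripper":-1},{"rx":0,"ry":0,"rz":0,"dx":1.5,"dy":0,"dz":0,"gripper":-1},{"rx":0,"ry":0,"rz":0,"dx":1.5,"dy":0,"dz":0,"gripper":-1},{"rx":0,"ry":0,"rz":0,"dx":1.5,"dy":0,"dz":0,"gripper":-1},{"rx":0,"ry":0,"rz":0,"dx":0,"dy":0,"dz":0,"gripper":-1}]}}

```text
clock: 12.42
tcp_pos: [0.5195, 0.1399, 0.0858]
orientation: [-3.137, -0.144, -0.007]
contact_force: [-2.1, 4.2, -4.8]
grip_width: 0.0592
gripper_force: 76.8
```

Emit:
{"op": "step_arm", "data": {"moves": [{"rx":0,"ry":0,"rz":0,"dx":2,"dy":-0.3,"dz":0,"gripper":-1},{"rx":0,"ry":0,"rz":0,"dx":2,"dy":0,"dz":0,"gripper":-1},{"rx":0,"ry":0,"rz":0,"dx":2,"dy":0,"dz":0,"gripper":-1},{"rx":0,"ry":0,"rz":0,"dx":2,"dy":0,"dz":0,"gripper":-1},{"rx":0,"ry":0,"rz":0,"dx":2,"dy":0,"dz":0,"gripper":-1},{"rx":0,"ry":0,"rz":0,"dx":0,"dy":0,"dz":0,"gripper":-1}]}}

```text
clock: 13.18
tcp_pos: [0.5297, 0.1409, 0.0859]
orientation: [-3.138, -0.144, -0.008]
contact_force: [-1.6, 4.8, -4.8]
grip_width: 0.059
gripper_force: 76.9
```

Emit:
{"op": "step_arm", "data": {"moves": [{"rx":0,"ry":0,"rz":-0.2,"dx":2,"dy":-0.3,"dz":0,"gripper":-1},{"rx":0,"ry":0,"rz":0,"dx":2,"dy":0,"dz":0,"gripper":-1},{"rx":0,"ry":0,"rz":0,"dx":2,"dy":0,"dz":0,"gripper":-1},{"rx":0,"ry":0,"rz":0,"dx":2,"dy":0,"dz":0,"gripper":-1},{"rx":0,"ry":0,"rz":0,"dx":2,"dy":0,"dz":0,"gripper":-1},{"rx":0,"ry":0,"rz":0,"dx":2,"dy":0,"dz":0,"gripper":-1},{"rx":0,"ry":0,"rz":0,"dx":2,"dy":0,"dz":0,"gripper":-1},{"rx":0,"ry":0,"rz":0,"dx":2,"dy":0,"dz":0,"gripper":-1},{"rx":0,"ry":0,"rz":0,"dx":0,"dy":0,"dz":0,"gripper":-1}]}}

```text
clock: 14.3
tcp_pos: [0.5459, 0.1424, 0.0861]
orientation: [-3.138, -0.149, -0.009]
contact_force: [-2.2, 4.1, -6.0]
grip_width: 0.0592
gripper_force: 76.9
```

Emit:
{"op": "step_arm", "data": {"moves": [{"rx":0,"ry":0,"rz":0,"dx":1,"dy":0,"dz":0.2,"gripper":-1},{"rx":0,"ry":0,"rz":0,"dx":1,"dy":0,"dz":0,"gripper":-1},{"rx":0,"ry":0,"rz":0,"dx":1,"dy":0,"dz":0,"gripper":-1},{"rx":0,"ry":0,"rz":0,"dx":1,"dy":0,"dz":0,"gripper":-1},{"rx":0,"ry":0,"rz":0,"dx":1,"dy":0,"dz":0,"gripper":-1},{"rx":0,"ry":0,"rz":0,"dx":1,"dy":0,"dz":0,"gripper":-1},{"rx":0,"ry":0,"rz":0,"dx":0,"dy":0,"dz":0,"gripper":-1}]}}

```text
clock: 15.18
tcp_pos: [0.5515, 0.1429, 0.0859]
orientation: [-3.138, -0.149, -0.008]
contact_force: [-2.4, 4.2, -4.7]
grip_width: 0.0589
gripper_force: 76.8
```

Emit:
{"op": "step_arm", "data": {"moves": [{"rx":0,"ry":0,"rz":0,"dx":1,"dy":0,"dz":0,"gripper":-1},{"rx":0,"ry":0,"rz":0,"dx":1,"dy":0,"dz":0,"gripper":-1},{"rx":0,"ry":0,"rz":0,"dx":1,"dy":0,"dz":0,"gripper":-1},{"rx":0,"ry":0,"rz":0,"dx":1,"dy":0,"dz":0,"gripper":-1},{"rx":0,"ry":0,"rz":0,"dx":0,"dy":0,"dz":0,"gripper":-1}]}}

```text
clock: 15.8
tcp_pos: [0.5552, 0.1433, 0.0859]
orientation: [-3.138, -0.149, -0.007]
contact_force: [-3.4, 3.8, -3.8]
grip_width: 0.0589
gripper_force: 76.8
```

Emit:
{"op": "step_arm", "data": {"moves": [{"rx":0,"ry":0,"rz":0,"dx":1,"dy":0,"dz":0,"gripper":-1},{"rx":0,"ry":0,"rz":0,"dx":1,"dy":0,"dz":0,"gripper":-1},{"rx":0,"ry":0,"rz":0,"dx":1,"dy":0,"dz":0,"gripper":-1},{"rx":0,"ry":0,"rz":0,"dx":0,"dy":0,"dz":0,"gripper":-1}]}}

```text
clock: 16.3
tcp_pos: [0.5569, 0.1435, 0.0856]
orientation: [3.138, 0.149, 0.003]
contact_force: [-6.5, 3.5, -0.6]
grip_width: 0.0597
gripper_force: 76.9
```

Emit:
{"op": "step_arm", "data": {"moves": [{"rx":0,"ry":0,"rz":0,"dx":1,"dy":0,"dz":-0.1,"gripper":-1},{"rx":0,"ry":0,"rz":0,"dx":1,"dy":0,"dz":0,"gripper":-1},{"rx":0,"ry":0,"rz":0,"dx":0,"dy":0,"dz":0,"gripper":-1}]}}

```text
clock: 16.68
tcp_pos: [0.5586, 0.1436, 0.0856]
orientation: [3.138, 0.149, 0.002]
contact_force: [-7.1, 2.8, -1.7]
grip_width: 0.0591
gripper_force: 77.0
```

Emit:
{"op": "step_arm", "data": {"moves": [{"rx":0,"ry":0,"rz":0,"dx":1,"dy":0,"dz":-0.1,"gripper":-1},{"rx":0,"ry":0,"rz":0,"dx":1,"dy":0,"dz":0,"gripper":-1},{"rx":0,"ry":0,"rz":0,"dx":1,"dy":0,"dz":0,"gripper":-1},{"rx":0,"ry":0,"rz":0,"dx":0,"dy":0,"dz":0,"gripper":-1}]}}

```text
clock: 17.18
tcp_pos: [0.5626, 0.144, 0.0861]
orientation: [-3.138, -0.149, -0.006]
contact_force: [-4.7, 4.0, -2.6]
grip_width: 0.0588
gripper_force: 77.0
```

Emit:
{"op": "step_arm", "data": {"moves": [{"rx":0,"ry":0,"rz":0,"dx":1,"dy":0,"dz":0,"gripper":-1},{"rx":0,"ry":0,"rz":0,"dx":1,"dy":0,"dz":0,"gripper":-1},{"rx":0,"ry":0,"rz":0,"dx":1,"dy":0,"dz":0,"gripper":-1},{"rx":0,"ry":0,"rz":0,"dx":1,"dy":0,"dz":0,"gripper":-1},{"rx":0,"ry":0,"rz":0,"dx":0,"dy":0,"dz":0,"gripper":-1}]}}

```text
clock: 17.8
tcp_pos: [0.567, 0.1445, 0.0863]
orientation: [-3.138, -0.149, -0.006]
contact_force: [-4.1, 3.3, -2.1]
grip_width: 0.059
gripper_force: 77.0
```

Emit:
{"op": "step_arm", "data": {"moves": [{"rx":0,"ry":0,"rz":0,"dx":1,"dy":0,"dz":0,"gripper":-1},{"rx":0,"ry":0,"rz":0,"dx":1,"dy":0,"dz":0,"gripper":-1},{"rx":0,"ry":0,"rz":0,"dx":1,"dy":0,"dz":0,"gripper":-1},{"rx":0,"ry":0,"rz":0,"dx":0,"dy":0,"dz":0,"gripper":-1}]}}

```text
clock: 18.3
tcp_pos: [0.5682, 0.1446, 0.0859]
orientation: [3.137, 0.149, 0.001]
contact_force: [-8.5, 3.4, 1.9]
grip_width: 0.0592
gripper_force: 77.2
```

Emit:
{"op": "step_arm", "data": {"moves": [{"rx":0,"ry":0,"rz":0,"dx":1,"dy":0,"dz":-0.2,"gripper":-1},{"rx":0,"ry":0,"rz":0,"dx":1,"dy":0,"dz":0,"gripper":-1},{"rx":0,"ry":0,"rz":0,"dx":0,"dy":0,"dz":0,"gripper":-1}]}}

```text
clock: 18.68
tcp_pos: [0.5697, 0.1447, 0.086]
orientation: [3.137, 0.149, -0.001]
contact_force: [-10.2, 3.3, 1.2]
grip_width: 0.0593
gripper_force: 77.3
```

Emit:
{"op": "step_arm", "data": {"moves": [{"rx":0,"ry":0,"rz":0,"dx":1,"dy":0,"dz":-0.1,"gripper":-1},{"rx":0,"ry":0,"rz":0,"dx":1,"dy":0,"dz":0,"gripper":-1},{"rx":0,"ry":0,"rz":0,"dx":0,"dy":0,"dz":0,"gripper":-1}]}}

```text
clock: 19.05
tcp_pos: [0.5711, 0.1448, 0.0859]
orientation: [3.137, 0.149, -0.002]
contact_force: [-10.6, 3.1, 1.4]
grip_width: 0.0592
gripper_force: 77.8
```

Emit:
{"op": "step_arm", "data": {"moves": [{"rx":0,"ry":0,"rz":0,"dx":1,"dy":0,"dz":-0.1,"gripper":-1},{"rx":0,"ry":0,"rz":0,"dx":1,"dy":0,"dz":0,"gripper":-1},{"rx":0,"ry":0,"rz":0,"dx":0,"dy":0,"dz":0,"gripper":-1}]}}

```text
clock: 19.42
tcp_pos: [0.5712, 0.1449, 0.0858]
orientation: [3.136, 0.149, -0.008]
contact_force: [-17.8, 2.9, 6.7]
grip_width: 0.0595
gripper_force: 78.4
```

Emit:
{"op": "step_arm", "data": {"moves": [{"rx":0,"ry":0,"rz":0,"dx":1,"dy":0,"dz":-0.1,"gripper":-1},{"rx":0,"ry":0,"rz":0,"dx":0.8,"dy":0,"dz":0,"gripper":-1},{"rx":0,"ry":0,"rz":0,"dx":0,"dy":0,"dz":0,"gripper":-1},{"rx":0,"ry":0,"rz":0,"dx":0,"dy":0,"dz":0,"gripper":-1}]}}

```text
clock: 19.92
tcp_pos: [0.5713, 0.1449, 0.0857]
orientation: [3.135, 0.149, -0.013]
contact_force: [-22.6, 1.9, 11.1]
grip_width: 0.0588
gripper_force: 78.7
```

Emit:
{"op": "step_arm", "data": {"moves": [{"rx":0,"ry":0,"rz":0,"dx":-2,"dy":0,"dz":0,"gripper":-1},{"rx":0,"ry":0,"rz":0,"dx":-2,"dy":0,"dz":0,"gripper":-1},{"rx":0,"ry":0,"rz":0,"dx":-1.5,"dy":0,"dz":0,"gripper":-1},{"rx":0,"ry":0,"rz":0,"dx":0,"dy":0,"dz":0,"gripper":-1}]}}

```text
clock: 20.42
tcp_pos: [0.5709, 0.1448, 0.0859]
orientation: [3.138, 0.149, 0.002]
contact_force: [-6.2, 4.4, -5.6]
grip_width: 0.0594
gripper_force: 76.8
```

Emit:
{"op": "step_arm", "data": {"moves": [{"rx":0,"ry":0,"rz":0,"dx":-1.5,"dy":0,"dz":0,"gripper":-1},{"rx":0,"ry":0,"rz":0,"dx":-1.2,"dy":0,"dz":0,"gripper":-1},{"rx":0,"ry":0,"rz":0,"dx":0,"dy":0,"dz":0,"gripper":-1}]}}

```text
clock: 20.8
tcp_pos: [0.5699, 0.1447, 0.0861]
orientation: [-3.138, -0.149, -0.008]
contact_force: [-0.8, 4.7, -11.6]
grip_width: 0.0591
gripper_force: 77.5
```

Emit:
{"op": "step_arm", "data": {"moves": [{"rx":0,"ry":0,"rz":0,"dx":-1,"dy":0,"dz":0.3,"gripper":-1},{"rx":0,"ry":0,"rz":0,"dx":-0.5,"dy":0,"dz":0.3,"gripper":-1},{"rx":0,"ry":0,"rz":0,"dx":0,"dy":0,"dz":0,"gripper":-1}]}}

```text
clock: 21.18
tcp_pos: [0.5697, 0.1447, 0.0862]
orientation: [-3.137, -0.149, -0.012]
contact_force: [1.4, 5.3, -10.6]
grip_width: 0.059
gripper_force: 77.5
```

Emit:
{"op": "step_arm", "data": {"moves": [{"rx":0,"ry":0,"rz":0,"dx":1,"dy":-0.3,"dz":0.2,"gripper":-1},{"rx":0,"ry":0,"rz":0,"dx":0,"dy":0,"dz":0,"gripper":0.6},{"rx":0,"ry":0,"rz":0,"dx":0,"dy":0,"dz":0,"gripper":1},{"rx":0,"ry":0,"rz":0,"dx":0,"dy":0,"dz":0,"gripper":1},{"rx":0,"ry":0,"rz":0,"dx":0,"dy":0,"dz":0,"gripper":1},{"rx":0,"ry":0,"rz":0,"dx":0,"dy":0,"dz":0,"gripper":1},{"rx":0,"ry":0,"rz":0,"dx":0,"dy":0,"dz":0,"gripper":1},{"rx":0,"ry":0,"rz":0,"dx":0,"dy":0,"dz":-10,"gripper":1},{"rx":0,"ry":0,"rz":0,"dx":0,"dy":0,"dz":-20,"gripper":1},{"rx":0,"ry":0,"rz":0,"dx":0,"dy":0,"dz":-40,"gripper":1},{"rx":0,"ry":0,"rz":0,"dx":0,"dy":0,"dz":-40,"gripper":1},{"rx":0,"ry":0,"rz":0,"dx":0,"dy":40,"dz":0,"gripper":1},{"rx":0,"ry":0,"rz":0,"dx":0,"dy":50,"dz":0,"gripper":1},{"rx":0,"ry":0,"rz":0,"dx":0,"dy":50,"dz":0,"gripper":1},{"rx":0,"ry":0,"rz":0,"dx":0,"dy":50,"dz":0,"gripper":1},{"rx":0,"ry":0,"rz":0,"dx":0,"dy":50,"dz":0,"gripper":1},{"rx":0,"ry":0,"rz":0,"dx":0,"dy":50,"dz":0,"gripper":1},{"rx":0,"ry":0,"rz":0,"dx":0,"dy":0,"dz":0,"gripper":1}]}}

```text
clock: 23.42
tcp_pos: [0.5962, -0.1499, 0.1974]
orientation: [3.136, 0.136, 0.01]
contact_force: [0.0, -0.0, -0.5]
grip_width: 0.0854
gripper_force: 0.0
```

```bash
python3 - <<'E'
from h import *
t=r.grab_frame("top"); s=r.grab_frame("scene"); cv2.imwrite("pics/t4.png",t);cv2.imwrite("pics/s4.png",s)
a=cv2.resize(t[172:264,236:306],None,fx=5.5,fy=5.5,interpolation=cv2.INTER_CUBIC)
b=cv2.resize(s[140:240,325:405],None,fx=5,fy=5,interpolation=cv2.INTER_CUBIC)
m=np.zeros((510,790,3),np.uint8); m[:a.shape[0],:a.shape[1]]=a; m[:500,388:788]=b
cv2.imwrite("pics/c4.png",m)
E
```

```text
(no output)
```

View pics/c4.png

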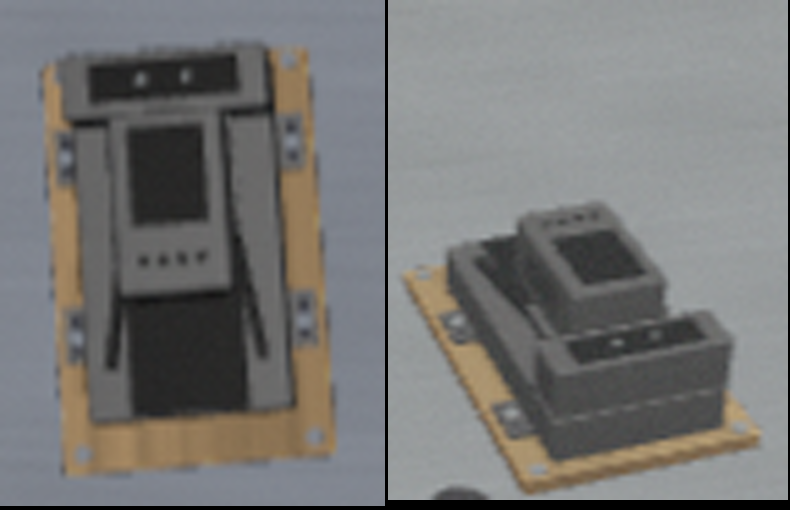

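The pack sits straight in the dock with its nose at the stop; in the top crop the tail edge runs (122,295)–(232,287). A last check of the gap before handing in.

```bash
python3 - <<'E'
from h import *
q=lambda L:(np.array(L)+.5)/5.5-.5+[236,172]
c=np.array([545.4,141.6]);a=np.radians(5.3);A=np.array([[np.cos(a),np.sin(a)],[-np.sin(a),np.cos(a)]])
for n,L,z in [("tail",[(122,295),(232,287)],.101),("nose",[(108,113),(222,104)],.101),("stop face top",[(70,120),(270,109)],.078)]:
    P=ray("top",q(L),z)[:,:2]*1000; print(n,((P-c)@A.T).round(1).tolist())
E
```

```text
tail [[-24.6, 25.9], [-24.9, -30.6]]
nose [[70.3, 27.4], [70.5, -31.8]]
stop face top [[72.1, 50.7], [69.8, -55.2]]
```

```bash
python3 -c "
from bench import r
print(r.hand_in())"
```

```text
the job is handed in; nothing more can be done
None
```

The pack is in the charger, pushed home at about 23 N on the tool, released, and handed in; the catch held a light backward tug, and the last image puts its nose about 0.6 mm from the stop (good to 1–2 mm), but the hand-in returned no verdict.

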